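Nest the measuring cups in their tray

ROBOT

A 7-joint arm with a two-finger parallel gripper is mounted at the origin on the work surface. World frame = base frame: x ahead of the robot, y to its left, z up, the work surface at z = 0. Lengths are in m, angles in rad, forces in N, time in s.
With the tool pointing down it reaches from about 0.4 to 0.85 m from the base axis. Payload 4.5 kg.
Tool frame: the origin (TCP) lies on the centre line of the jaws, within the pads' length; the fingertips stand 17 mm ahead of it and the grasp point (between the pads) lies 2 mm behind it (r.tip_reach is the distance from the TCP to the fingertips, in m); z points along the fingers, y is the line along which they close (so a half turn about z gives the same grasp; the last joint's range is limited). The gripper opens to 88 mm and grips with 3 to 60 N. Pads are 18 mm wide; open, the fingers measure 123 mm over their backs; the gripper's body (75 mm by 187 mm) begins 45 mm behind the grasp point.
Start: joints at [-1.134, 0.689, -0.195, 1.565, 0.157, 0.902, -0.215], TCP at [0.245, 0.575, 0.256] pointing down, gripper open.
Joint ranges: [-3.01, 3.01], [-0.46, 2.08], [-1.47, 1.51], [0.13, 2.56], [-1, 4.14], [0.04, 2.09], [-2.66, 2.66]. Speed limits (rad/s): [2.57, 2.57, 3.14, 3.14, 3.14, 3.14, 3.14].

INTERFACE

Orientations are given as a unit quaternion [x, y, z, w].
In Python, from plant import r gives the robot as it stands.
- The arm moves only by the tool step_arm, never from a script. Its argument "steps" is a list of rows, each a list of 7 numbers: the shift along the tool's x, y, z in cm, then the turn, a rotation vector about the tool's x, y, z in degrees, then the gripper's target within -1 to 1 (shut at 1, half-way at 0, fully open at -1). A call has 1 to 8 rows; each row shifts and turns the commanded pose from where the row before left it, along the tool's axes as they then stand; what a row does not reach is not made up. A row lasts 1/8 s, in which the tool goes at most 62.5 mm and 10.7 degrees, less where a joint would pass 70% of its speed; a pose out of reach is approached as far as the arm can. A call with a gripper value outside its range is refused whole. The fingers move at their own pace and stop on an object; "force" is the grip in N (left out, the last holds). Time passes only in rows, so rows that do not move let the fingers close. It gives the time, the measured TCP pose, the force, the opening and the grip force at its end, in the units of the state.
- r.get_state(): the state, without advancing time (a new reading comes with each control period).
- r.snapshot(name): name is "scene" or "top" or "wrist"; returns a dict with "pixels" (384x512x3 uint8, red, green, blue), "fx", "fy", "cx", "cy" (pixels), "dist_coeffs" ([k1, k2, p1, p2, k3] as OpenCV has them; the pictures are not rectified), "cam_to_world" (4x4, takes a point from camera to world coordinates). Camera axes: x right, y down, z forward; pixel columns grow to the right and rows downward; lengths in m; the calibration is good to about 2 mm. A picture is of the moment at which its call begins. There is no depth.
- r.finish_job(): hands the job in; it is judged then, once.
The state is a dict: "clock": time; "q": joint angles; "qd": joint speeds; "joint_torque": joint torques, N m; "tool_pos": TCP position; "eef_rot": TCP orientation; "contact_force": force on the tool from outside, world axes, zero at the start; "moment": the same for the moment, N m; "opening": opening from 0.0 (shut) to 1.0 (fully open); "finger_force": force on a finger pad.
Only numpy, scipy, OpenCV 4.12 (cv2) and the standard library are available. Lean on these libraries where they do the work, as an engineer would, in place of code of your own. Each camera call takes 0.05 s, during which the arm holds its last target. There are 200 camera calls.

TASK

Put the four steel measuring cups away in the shallow wooden tray as a nest: stand the largest in the tray first, then set the others one at a time into it, each inside the next larger one, down to the smallest. The bowls go towards either end of the tray with all the handles lying together over one another, pointing along the tray towards its other end. Set each cup down upright rather than dropping it, and leave the mug, the jar and the canister where they are.

Things in the scene. Friction and masses are not known exactly. Their poses are not given: they have to be found in the camera images.
- cup_one: The largest (1-cup) measuring cup, loose: upright open steel bowl, 52 mm high, outside 84 mm across at the base, 94 mm at the rim, wall 2.5 mm, inner floor 10 mm above the underside, about 130 g. Origin: centre of its underside; z up, +x out along the handle. Handle (alike on all): flat level dark wood bar 14 mm wide, 6 mm thick, 46 to 52 mm above the underside, ending 105 mm from the bowl's axis.
- cup_half: The second largest (1/2-cup) measuring cup, loose: upright open steel bowl, 52 mm high, outside 60 mm across at the base, 69 mm at the rim, wall 2.5 mm, inner floor 10 mm above the underside, about 90 g. Origin: centre of its underside; z up, +x out along the handle. Handle as on cup_one; grip it across, 80 mm from the axis, clear of the larger cups' rims.
- cup_quarter: The second smallest (1/4-cup) measuring cup, loose: upright open steel bowl, 52 mm high, outside 43 mm across at the base, 52 mm at the rim, wall 2.5 mm, inner floor 10 mm above the underside, about 60 g. Origin: centre of its underside; z up, +x out along the handle. Handle as on cup_one. Each cup nests with 5 to 10 mm play in the next larger, standing on its floor.
- cup_eighth: The smallest (1/8-cup) measuring cup, loose: upright open steel bowl, 52 mm high, outside 30 mm across at the base, 40 mm at the rim, wall 2.5 mm, inner floor 10 mm above the underside, about 45 g. Origin: centre of its underside; z up, +x out along the handle. Handle as on cup_one. Nested, it lies 4 mm above the handle below: fingertips that hang lower strike that one.
- tray: Shallow rectangular wooden tray, fixed on the counter, 240 mm long (x) by 130 mm wide (y), inside 228 by 118 mm; floor 6 mm above the counter, rim 15 mm above the counter. Origin: centre of its underside, at counter height; x along its length, z up. Its two ends are alike.
- board: Wooden serving board, fixed on the counter, 250 (x) by 150 (y) by 15 mm with a short grip tab at its +x end; the mug and the jar stand on it. Not part of the job. Origin: centre of its underside.
- mug: White ceramic mug standing on the serving board, 80 mm across, 90 mm high, handle at its +y side. Not part of the job. Origin: centre of its underside.
- jar: Glass jar with a wooden lid standing on the serving board, 64 mm across, 85 mm high. Not part of the job. Origin: centre of its underside.
- canister: White ceramic canister with a wooden lid on the far side of the counter, 72 mm across, 101 mm high. Not part of the job. Origin: centre of its underside.

How it is judged:
By the outcome, as a careful person would: the job done as asked, in the order asked, and still so for the second after the job is handed in, with the robot touching nothing.
It also fails if it takes over 118 s, if anything falls off the work surface, if the arm or the gripper's body presses on something with over 40 N, if the wrist force passes 120 N, or if a joint passes its speed limit or range.

## Working session

There is one attempt and no reset: what is moved stays moved. The work goes in short steps, Python scripts to look and compute and a tool call to move; the robot and the scene stay as the last step left them, time stands still between calls to the robot, and variables do not carry over. Pictures are saved under pics/ and viewed, at most 18 in all, crops included, and the job is handed in when it is done.

Besides the shell and the picture viewer there is one more tool, called after "Emit:" as a command line: name --pt "numbers of a row" for each row, then --argument value for the rest. step_arm: Moves the arm, as the interface text tells. Its arguments: {"type":"object","properties":{"steps":{"type":"array","items":{"type":"array","items":{"type":"number"}}},"force":{"type":"number"}},"required":["steps"]}

```bash
ls; mkdir -p pics; python3 - <<'E'
from plant import r
import cv2,pickle
for n in("scene","top"):
    s=r.snapshot(n); pickle.dump(s,open(n+".pkl","wb")); cv2.imwrite(f"pics/{n}0.png",s["pixels"][:,:,::-1])
st=r.get_state(); print(st["clock"],st["tool_pos"],st["eef_rot"],st["opening"])
E
```

```text
pics
0.1 [0.24484082 0.57449405 0.25502087] [ 2.00007254e-01  9.79794101e-01 -7.79712881e-04 -9.57140373e-05] 0.9975684829577155
```

View pics/top0.png

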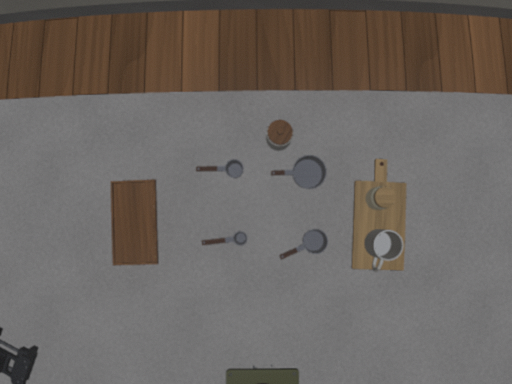

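View pics/scene0.png

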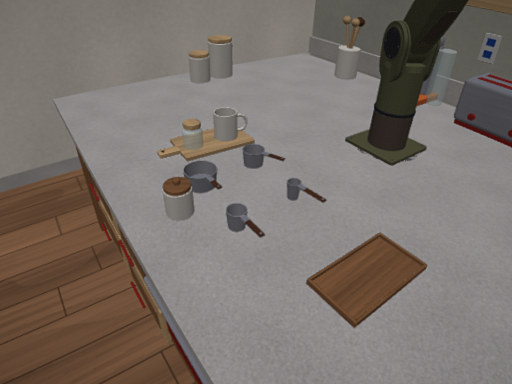

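The top view shows the tray at about (134,222). The cups are at (308,173) for one, (314,241) for half, (235,169) for quarter and (240,238) for eighth, with their handles pointing image-left.

```bash
cat > h.py <<'E'
import numpy as np,cv2,pickle
def K(s): return np.array([[s["fx"],0,s["cx"]],[0,s["fy"],s["cy"]],[0,0,1.]]),np.array(s["dist_coeffs"],float)
def to_world(s,uv,z):
    k,d=K(s); p=cv2.undistortPoints(np.array(uv,float).reshape(-1,1,2),k,d).reshape(-1,2)
    T=np.array(s["cam_to_world"]); o=T[:3,3]; D=np.c_[p,np.ones(len(p))]@T[:3,:3].T
    return o+D*((z-o[2])/D[:,2])[:,None]
def to_px(s,P):
    k,d=K(s); T=np.linalg.inv(np.array(s["cam_to_world"]))
    return cv2.projectPoints(np.array(P,float).reshape(-1,1,3),cv2.Rodrigues(T[:3,:3])[0],T[:3,3],k,d)[0].reshape(-1,2)
E
python3 - <<'E'
from h import *
s=pickle.load(open("top.pkl","rb")); print(np.round(s["cam_to_world"],3),s["fx"])
im=s["pixels"][:,:,::-1]
a=cv2.resize(im[145:275,190:335],None,fx=5.5,fy=4.5 and 5.5*1,interpolation=cv2.INTER_CUBIC)[:600]
a=cv2.resize(im[150:265,190:335],None,fx=5,fy=5,interpolation=cv2.INTER_CUBIC)
cv2.imwrite("pics/crop0.png",cv2.convertScaleAbs(a,alpha=1.6))
print(to_world(s,[[112,182],[154,181],[158,263],[113,265]],.015).round(4))
E
```

```text
[[-0.01  -0.998  0.058  0.527]
 [-1.     0.01   0.003  0.008]
 [-0.003 -0.058 -0.998  1.096]
 [ 0.     0.     0.     1.   ]] 387.20573577708694
[[0.634  0.4253 0.015 ]
 [0.6353 0.3026 0.015 ]
 [0.4044 0.2908 0.015 ]
 [0.3982 0.421  0.015 ]]
```

View pics/crop0.png

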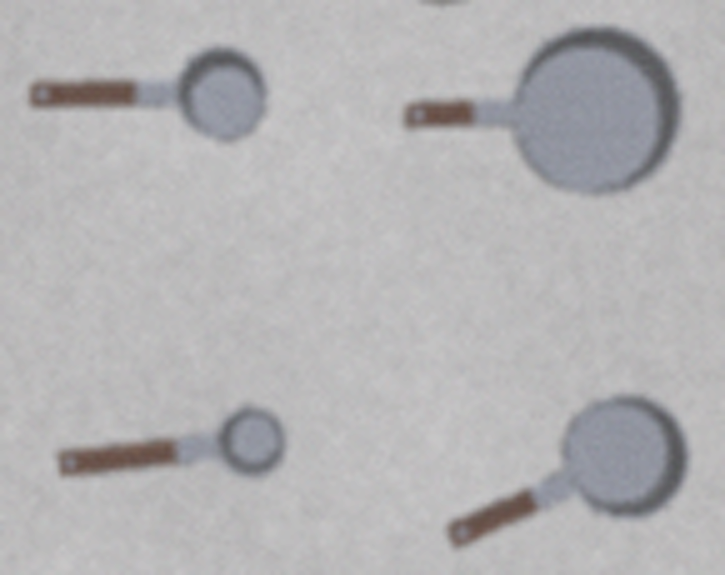

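```bash
python3 - <<'E'
from h import *
s=pickle.load(open("top.pkl","rb")); im=s["pixels"]
f=lambda c:(np.array(c,float)+.5)/5-.5+[190,150]
C={"one":((597,110),(405,115)),"half":((624.5,457),(450,535)),"quarter":((223,94),(30,94)),"eighth":((251.5,440.5),(58,463))}
hsv=cv2.cvtColor(im,cv2.COLOR_RGB2HSV)
m=((hsv[...,0]<15)&(hsv[...,1]>70)).astype(np.uint8)
n,l,st,ce=cv2.connectedComponentsWithStats(m)
for i in range(1,n):
    if st[i,4]>15: print("brown",st[i],ce[i].round(1),to_world(s,[ce[i]],.052)[0,:2].round(4))
for k,(b,t) in C.items():
    B,T=to_world(s,[f(b),f(t)],.052)[:,:2]; d=T-B
    print(k,B.round(4),T.round(4),"len",np.hypot(*d).round(4),"ang",np.degrees(np.arctan2(d[1],d[0])).round(1),"az",np.degrees(np.arctan2(B[1],B[0])).round(1))
print("can",to_world(s,[[280,130]],.1))
# tray edge
i=np.argmax([st[j,4] if st[j,0]<150 and st[j,1]>150 else 0 for j in range(n)]); 
if st[i,4]>500:
    c=max(cv2.findContours((l==i).astype(np.uint8),cv2.RETR_EXTERNAL,cv2.CHAIN_APPROX_NONE)[0],key=cv2.contourArea).reshape(-1,2)
    w=to_world(s,c,.015)[:,:2].astype(np.float32); print("tray",cv2.minAreaRect(w))
E
```

```text
brown [    0     9   512    90 38286] [256.7  52.3] [0.9922 0.0084]
brown [268 120  24  24 447] [279.6 131.6] [ 0.7637 -0.0521]
brown [201 168  15   2  20] [208.2 168.6] [0.6638 0.1434]
brown [ 111  180   47   85 3660] [133.7 222. ] [0.5199 0.3484]
brown [206 239  18   5  32] [214.6 240.9] [0.4678 0.1266]
one [ 0.6528 -0.1306] [ 0.6509 -0.0262] len 0.1044 ang 91.0 az -11.3
half [ 0.4648 -0.1424] [ 0.4241 -0.0478] len 0.1029 ang 113.3 az -17.0
quarter [0.6634 0.0725] [0.6647 0.1778] len 0.1053 ang 89.3 az 6.2
eighth [0.4759 0.0584] [0.4645 0.1629] len 0.1051 ang 96.2 az 7.0
can [[ 0.75707338 -0.05057918  0.1       ]]
tray ((0.520219087600708, 0.3612225651741028), (0.2374000996351242, 0.12957729399204254), 1.9976428747177124)
```

```bash
cat > go.py <<'E'
# go(x,y,z,yaw): shift (cm, current tool axes) and tool-frame turn to a down-pointing pose whose tool x has world heading yaw
import numpy as np
from scipy.spatial.transform import Rotation as R
CUP={"one":(.6528,-.1306,91.0),"half":(.4648,-.1424,113.3),"quarter":(.6634,.0725,89.3),"eighth":(.4759,.0584,96.2)}
def grip(c,g):
    x,y,a=CUP[c] if isinstance(c,str) else c; t=np.radians(a); return x+g*np.cos(t),y+g*np.sin(t),a
def go(st,x,y,z,yaw):
    Q=R.from_quat(st["eef_rot"]); p=np.array(st["tool_pos"])
    t=np.radians(yaw); X=np.array([np.cos(t),np.sin(t),0]); Z=np.array([0,0,-1.]); G=R.from_matrix(np.c_[X,np.cross(Z,X),Z])
    d=Q.inv().apply(np.array([x,y,z])-p)*100; print("t",round(st["clock"],2),"pos",p.round(4),"shift now-axes cm",d.round(2),"turn deg",np.degrees((Q.inv()*G).as_rotvec()).round(1),"shift goal-axes",(G.inv().apply(np.array([x,y,z])-p)*100).round(2))
E
python3 -c "
from plant import r; from go import *
x,y,a=grip('one',.076); go(r.get_state(),x,y,.2,a)"
```

```text
t 0.1 pos [0.2448 0.5745 0.255 ] shift now-axes cm [-62.07 -41.93   5.58] turn deg [-0.1  0.1 65.9] shift goal-axes [-63.61  39.56   5.5 ]
```

Emit:
step_arm --pt "-4.1 -2.8 0 0 0 0 0" --pt "-4.1 -2.8 0 0 0 0 0" --pt "-4.1 -2.8 0 0 0 0 0" --pt "-4.1 -2.8 0 0 0 0 0" --pt "-4.1 -2.8 0 0 0 0 0" --pt "-4.1 -2.8 0 0 0 0 0" --pt "-4.1 -2.8 0 0 0 0 0" --pt "-4.1 -2.8 0 0 0 0 0" --force 50

```text
clock: 1.1
tool_pos: [0.4595, 0.2388, 0.2555]
eef_rot: [0.2, 0.98, -0.0, -0.0]
contact_force: [-0.2, 0.9, 0.9]
opening: 0.5
finger_force: 0.0
```

Emit:
step_arm --pt "-4.1 -2.8 0 0 0 0 0" --pt "-4.1 -2.8 0 0 0 0 0" --pt "-4.1 -2.8 0 0 0 0 0" --pt "-4.1 -2.8 0 0 0 0 0" --pt "-4.1 -2.8 0 0 0 0 0" --pt "-4.1 -2.8 0 0 0 0 0" --pt "-4.5 -2.7 0 0 0 0 0"

```text
clock: 1.98
tool_pos: [0.6505, -0.0545, 0.2553]
eef_rot: [0.2, 0.98, 0.0, -0.001]
contact_force: [-0.4, 0.6, -0.4]
opening: 0.5
finger_force: 0.0
```

Emit:
step_arm --pt "0 0 0.6 0 0 9.4 0" --pt "0 0 0.6 0 0 9.4 0" --pt "0 0 0.6 0 0 9.4 0" --pt "0 0 0.6 0 0 9.4 0" --pt "0 0 0.6 0 0 9.4 0" --pt "0 0 0.6 0 0 9.4 0" --pt "0 0 0.9 0 0 9.4 0" --pt "0 0 0 0 0 0 0"

```text
clock: 2.98
tool_pos: [0.6494, -0.0528, 0.2096]
eef_rot: [0.699, 0.715, -0.001, -0.001]
contact_force: [1.0, 0.9, -0.2]
opening: 0.5
finger_force: 0.0
```

```bash
python3 - <<'E'
from plant import r; from go import *; import cv2,pickle
s=r.snapshot("wrist"); pickle.dump(s,open("w1.pkl","wb")); cv2.imwrite("pics/w1.png",s["pixels"][:,:,::-1])
x,y,a=grip('one',.076); st=r.get_state(); go(st,x,y,.061,a); print(st["opening"],st["contact_force"],st["q"])
E
```

```text
t 3.02 pos [ 0.6498 -0.0529  0.2102] shift now-axes cm [-0.17  0.18 14.92] turn deg [-0.1  0.   0.3] shift goal-axes [-0.17  0.16 14.92]
0.5030834836981894 [ 0.3177723   0.6754686  -0.60814989] [-0.01966501  0.77626376  0.05700304  1.52919362 -0.05340499  0.83904678
  0.07974318]
```

View pics/w1.png

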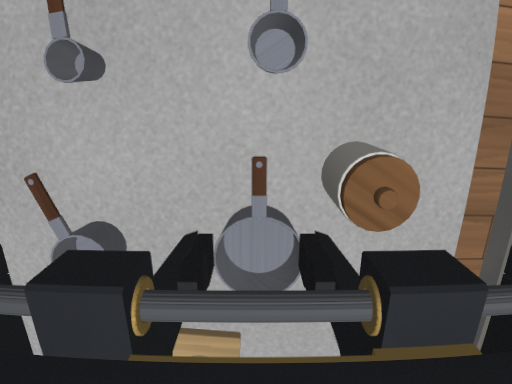

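The wrist view shows cup_one's handle running from (259,157) to (259,195), the bowl below it, and the canister at right (380,192).

```bash
python3 - <<'E'
from h import *; from go import *
s=pickle.load(open("w1.pkl","rb"))
W=to_world(s,[[259.5,157],[259,195],[49,0],[277,10],[278,42],[67,60],[29,176],[57,219]],.052); print(W[:,:2].round(4))
print("can",to_world(s,[[380,192]],.09), to_world(s,[[388,198]],.101))
x,y,a=CUP["one"]; print(to_px(s,[[*grip("one",g)[:2],.052] for g in(0,.076,.105)]).round(1))
E
```

```text
[[ 0.6515 -0.0287]
 [ 0.6519 -0.0653]
 [ 0.4657  0.1066]
 [ 0.6629  0.0961]
 [ 0.6647  0.0706]
 [ 0.4785  0.0556]
 [ 0.4248 -0.0511]
 [ 0.4475 -0.0956]]
can [[ 0.75241287 -0.04904166  0.09      ]] [[ 0.75507185 -0.0508426   0.101     ]]
[[258.2 256.6]
 [258.8 184.1]
 [259.1 153.6]]
```

Emit:
step_arm --pt "-0.3 0.2 3 0 0 0 0" --pt "0 0 3 0 0 0 0" --pt "0 0 3 0 0 0 0" --pt "0 0 2.5 0 0 0 0" --pt "0 0 1.5 0 0 0 0" --pt "0 0 1 0 0 0 0" --pt "0 0 0.9 0 0 0 0" --pt "0 0 0 0 0 0 0"

```text
clock: 4.03
tool_pos: [0.6522, -0.056, 0.0615]
eef_rot: [0.7, 0.714, -0.0, -0.0]
contact_force: [0.2, -0.7, -0.4]
opening: 0.498
finger_force: 0.0
```

Emit:
step_arm --pt "0 0 0 0 0 0 0.5" --pt "0 0 0 0 0 0 1" --pt "0 0 0 0 0 0 1" --pt "0 0 0 0 0 0 1" --pt "0 0 0 0 0 0 1"

```text
clock: 4.65
tool_pos: [0.6524, -0.056, 0.062]
eef_rot: [0.7, 0.714, 0.0, 0.0]
contact_force: [0.6, -0.0, 1.6]
opening: 0.149
finger_force: 50.0
```

Emit:
step_arm --pt "0 0 -0.5 0 0 0 1" --pt "0 0 -1 0 0 0 1" --pt "0 0 -2 0 0 0 1" --pt "0 0 -2.5 0 0 0 1" --pt "0 0 -2.5 0 0 0 1" --pt "0 0 -2 0 0 0 1" --pt "0 0 -1 0 0 0 1" --pt "0 0 0 0 0 0 1" --force 60

```text
clock: 5.65
tool_pos: [0.6527, -0.0561, 0.1778]
eef_rot: [0.7, 0.714, 0.001, 0.001]
contact_force: [-0.6, -0.4, -1.3]
opening: 0.143
finger_force: 60.0
```

```bash
python3 - <<'E'
from plant import r; from go import *; import cv2,pickle
s=r.snapshot("scene"); w=r.snapshot("wrist"); pickle.dump((s,w),open("l1.pkl","wb"))
a=cv2.resize(s["pixels"][90:250,100:300],(500,400)); cv2.imwrite("pics/l1.png",np.hstack([a,cv2.resize(w["pixels"][150:384,180:340],(274,400))])[:,:,::-1])
st=r.get_state(); go(st,*grip((.580,.363,182.),.076)[:2],.12,182); print(st["opening"],st["contact_force"],st["moment"])
E
```

```text
t 5.75 pos [ 0.6518 -0.0559  0.1762] shift now-axes cm [ 41.91 -13.94   5.65] turn deg [ -0.   -0.1 -90.9] shift goal-axes [13.31 42.12  5.62]
0.14111897998217052 [ 0.4101685   0.04901681 -1.10707974] [0.03848742 0.00407204 0.03872291]
```

View pics/l1.png

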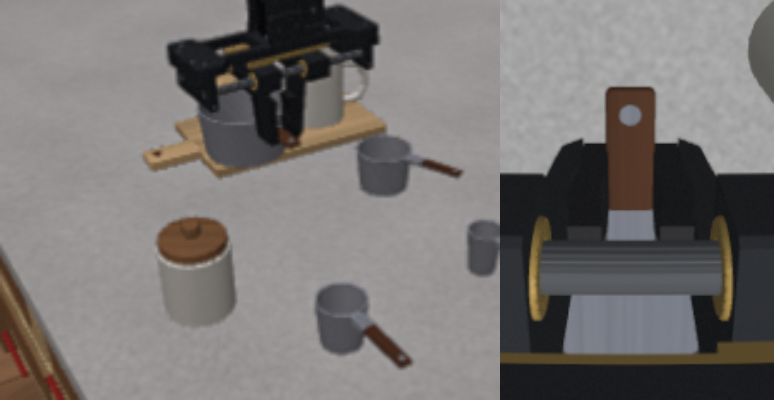

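Emit:
step_arm --pt "1.5 -0.5 0 0 0 0 1" --pt "3 -1 0 0 0 -5 1" --pt "0 0 0 0 0 5 1" --pt "3.8 -1.2 0 0 0 0 1" --pt "3.8 -1.2 0 0 0 0 1" --pt "3.8 -1.2 0 0 0 0 1" --pt "3.8 -1.2 0 0 0 0 1" --pt "3.8 -1.3 0 0 0 0 1"

```text
clock: 6.75
tool_pos: [0.5701, 0.1798, 0.1761]
eef_rot: [0.7, 0.714, -0.0, -0.001]
contact_force: [-0.4, -0.2, -0.8]
opening: 0.144
finger_force: 60.0
```

Emit:
step_arm --pt "3.8 -1.3 0 0 0 0 1" --pt "3.8 -1.3 0 0 0 0 1" --pt "3.8 -1.3 0 0 0 0 1" --pt "3.8 -1.2 0 0 0 0 1" --pt "2 -0.8 0 0 0 0 1" --pt "1 -0.4 0 0 0 0 1"

```text
clock: 7.5
tool_pos: [0.504, 0.3591, 0.1763]
eef_rot: [0.7, 0.715, -0.0, -0.0]
contact_force: [-0.4, -0.3, -0.8]
opening: 0.144
finger_force: 60.0
```

Emit:
step_arm --pt "0 0 0 0 0 -4 1" --pt "0 0 0 0 0 -8 1" --pt "0 0 0 0 0 -8 1" --pt "0 0 0 0 0 -8 1" --pt "0 0 0 0 0 -8 1" --pt "0 0 0 0 0 -8 1" --pt "0 0 0 0 0 -8 1" --pt "0 0 0 0 0 -8 1"

```text
clock: 8.5
tool_pos: [0.5059, 0.3558, 0.1765]
eef_rot: [0.248, 0.969, -0.001, 0.0]
contact_force: [-0.6, -0.1, -1.0]
opening: 0.144
finger_force: 60.0
```

Emit:
step_arm --pt "0 0 0.5 0 0 -8 1" --pt "0 0 1.5 0 0 -8 1" --pt "0 0 1.5 0 0 -8 1" --pt "0 0 1.5 0 0 -5 1" --pt "0 0 0.5 0 0 -2 1" --pt "0 0 0 0 0 0 1" --pt "0 0 0 0 0 0 1"

```text
clock: 9.38
tool_pos: [0.5056, 0.358, 0.1223]
eef_rot: [-0.018, 1.0, 0.0, 0.001]
contact_force: [-0.1, 0.6, -0.5]
opening: 0.148
finger_force: 60.0
```

```bash
python3 - <<'E'
from plant import r; from go import *; import cv2,pickle
s=r.snapshot("scene"); w=r.snapshot("top"); pickle.dump((s,w),open("p1.pkl","wb"))
a=cv2.resize(s["pixels"][130:370,260:512],(420,400)); cv2.imwrite("pics/p1.png",np.hstack([a,cv2.resize(w["pixels"][150:280,90:200],(338,400),interpolation=2)])[:,:,::-1])
st=r.get_state(); go(st,*grip((.580,.363,182.),.076)[:2],.068,182); print(st["opening"],st["contact_force"])
E
```

```text
t 9.47 pos [0.5055 0.3583 0.1224] shift now-axes cm [0.14 0.21 5.44] turn deg [0.  0.1 0.1] shift goal-axes [0.14 0.21 5.44]
0.146990484660928 [ 0.0942619   0.54764704 -1.44414383]
```

View pics/p1.png

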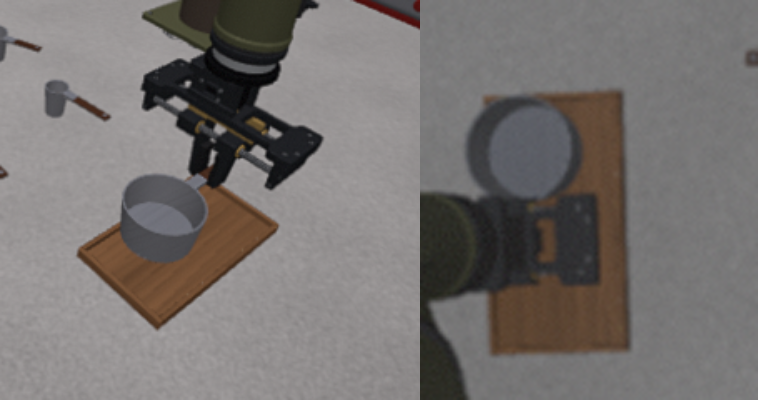

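```bash
python3 - <<'E'
from h import *
s,w=pickle.load(open("p1.pkl","rb"))
print(to_world(w,[[90+104/3.073,150+148/3.077]],.113))
print(to_world(w,[[90+64/3.073,150+95/3.077],[90+200/3.073,150+92/3.077]],.015))
E
```

```text
[[0.58210871 0.35518073 0.113     ]]
[[0.63730769 0.42882492 0.015     ]
 [0.638387   0.29950012 0.015     ]]
```

Emit:
step_arm --pt "0 0.3 1 0 0 0 1" --pt "0.1 0 1.5 0 0 0 1" --pt "0 0 1.3 0 0 0 1" --pt "0 0 0.6 0 0 0 1" --pt "0 0 0.4 0 0 0 1" --pt "0 0 0.2 0 0 0 1" --pt "0 0 0 0 0 0 1" --pt "0 0 0 0 0 0 1"

```text
clock: 10.48
tool_pos: [0.5042, 0.3612, 0.0721]
eef_rot: [-0.018, 1.0, 0.0, 0.0]
contact_force: [0.1, -0.5, -2.3]
opening: 0.145
finger_force: 60.0
```

Emit:
step_arm --pt "0 0 0.2 0 0 0 1" --pt "0 0 0.15 0 0 0 1" --pt "0 0 0 0 0 0 1" --pt "0 0 0 0 0 0 1"

```text
clock: 10.98
tool_pos: [0.5039, 0.3612, 0.0683]
eef_rot: [-0.019, 1.0, 0.0, -0.0]
contact_force: [-0.1, 0.6, 0.1]
opening: 0.143
finger_force: 60.0
```

Emit:
step_arm --pt "0 0 0.1 0 0 0 1" --pt "0 0 0 0 0 0 1" --pt "0 0 0 0 0 0 1"

```text
clock: 11.35
tool_pos: [0.5038, 0.3613, 0.0678]
eef_rot: [-0.019, 1.0, 0.0, -0.0]
contact_force: [-2.0, -0.9, 6.4]
opening: 0.145
finger_force: 60.0
```

Emit:
step_arm --pt "0 0 0 0 0 0 0.5" --pt "0 0 0 0 0 0 0.2" --pt "0 0 0 0 0 0 0.2" --pt "0 0 -1 0 0 0 0.1" --pt "0 0 -3 0 0 0 0" --pt "0 0 -4 0 0 0 0" --pt "0 0 -4 0 0 0 0" --pt "0 0 0 0 0 0 0"

```text
clock: 12.35
tool_pos: [0.5058, 0.3627, 0.1912]
eef_rot: [-0.018, 1.0, 0.003, 0.003]
contact_force: [0.2, -0.6, -0.3]
opening: 0.501
finger_force: 0.0
```

```bash
python3 - <<'E'
from plant import r; from go import *; import cv2,pickle
w=r.snapshot("wrist"); pickle.dump(w,open("w2.pkl","wb")); cv2.imwrite("pics/w2.png",w["pixels"][:,:,::-1])
st=r.get_state(); go(st,*grip("half",.080)[:2],.17,113.3); print(st["opening"])
E
```

```text
t 12.4 pos [0.5048 0.3616 0.1891] shift now-axes cm [  8.75 -42.77   1.79] turn deg [ 0.2  0.1 68.8] shift goal-axes [-36.71 -23.61   1.91]
0.5005775406681192
```

View pics/w2.png

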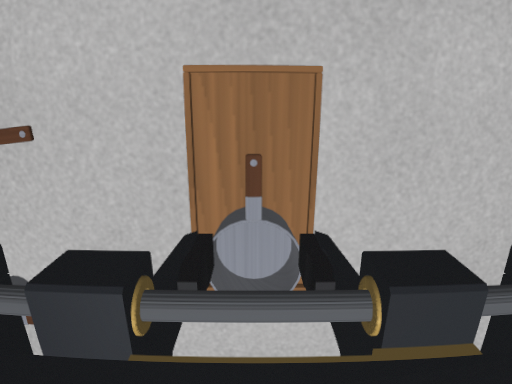

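The wrist view shows cup_one standing in the tray. Its handle tip is at (254,155), along the tray axis.

Emit:
step_arm --pt "0.8 -3.9 0 0 0 0 0" --pt "0.8 -3.9 0 0 0 0 0" --pt "0.8 -3.9 0 0 0 0 0" --pt "0.8 -3.9 0 0 0 0 0" --pt "0.8 -3.9 0 0 0 0 0" --pt "0.8 -3.9 0 0 0 0 0" --pt "0.8 -3.9 0 0 0 0 0" --pt "0.8 -3.9 0 0 0 0 0"

```text
clock: 13.4
tool_pos: [0.4506, 0.0455, 0.1864]
eef_rot: [-0.019, 1.0, -0.0, -0.001]
contact_force: [0.3, -1.1, -0.3]
opening: 0.504
finger_force: 0.0
```

Emit:
step_arm --pt "0.8 -3.9 0 0 0 0 0" --pt "0.8 -3.9 0 0 0 0 0" --pt "0.8 -3.8 0 0 0 0 0" --pt "0 0 0 0 0 8.6 0" --pt "0 0 0 0 0 8.6 0" --pt "0 0 0 0 0 8.6 0" --pt "0 0 0 0 0 8.6 0" --pt "0 0 0 0 0 8.6 0"

```text
clock: 14.4
tool_pos: [0.4311, -0.0699, 0.1864]
eef_rot: [0.352, 0.936, -0.0, -0.001]
contact_force: [-0.1, 0.4, -0.2]
opening: 0.497
finger_force: 0.0
```

Emit:
step_arm --pt "0 0 0 0 0 8.6 0" --pt "0 0 0 0 0 8.6 0" --pt "0 0 0 0 0 8.6 0" --pt "0 0 0 0 0 0 0" --pt "0 0 0 0 0 0 0"

```text
clock: 15.02
tool_pos: [0.4316, -0.0698, 0.1868]
eef_rot: [0.548, 0.836, -0.0, -0.0]
contact_force: [0.3, 0.1, -0.1]
opening: 0.503
finger_force: 0.0
```

```bash
python3 - <<'E'
from plant import r; from go import *; import cv2,pickle
w=r.snapshot("wrist"); s=r.snapshot("top"); pickle.dump((w,s),open("w3.pkl","wb"))
t=cv2.resize(s["pixels"][175:270,105:165],(253,400),interpolation=2)
cv2.imwrite("pics/w3.png",np.hstack([cv2.resize(w["pixels"],(533,400)),t])[:,:,::-1])
st=r.get_state(); go(st,*grip("half",.080)[:2],.0615,113.3)
E
```

```text
t 15.12 pos [ 0.4317 -0.0699  0.187 ] shift now-axes cm [ 0.02  0.17 12.55] turn deg [-0.  -0.   0.1] shift goal-axes [ 0.03  0.17 12.55]
```

View pics/w3.png

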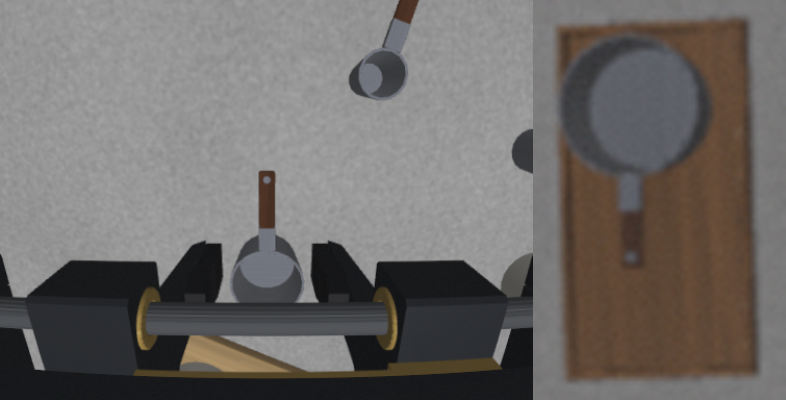

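The half cup's handle runs from (267,171) to (267,250), straight along the tool. In the top inset the rim of cup_one is centred at (635,105) with its handle tip at (632,266).

```bash
python3 - <<'E'
from h import *
w,s=pickle.load(open("w3.pkl","rb")); k=512/533
A=to_world(w,np.array([[267,171],[266.5,248]])*k,.052)[:,:2]; print(A.round(4),np.degrees(np.arctan2(*(A[0]-A[1])[::-1])))
f=lambda x,y:[105+(x-533)/4.217,175+y/4.21]
print(to_world(s,[f(635,105),f(632,266)],.058).round(4))
E
```

```text
[[ 0.4228 -0.0498]
 [ 0.4499 -0.1129]] 113.20188798897753
[[0.58   0.3595 0.058 ]
 [0.4762 0.361  0.058 ]]
```

```bash
python3 - <<'E'
from h import *
w=pickle.load(open("w2.pkl","rb"))
g=cv2.cvtColor(w["pixels"],cv2.COLOR_RGB2GRAY).astype(float)
for v in (158,164,170,176,182,188,194):
    row=np.diff(g[v-1:v+2,235:275].mean(0)); print(v,235+np.argmin(row[:20])+.5,255+np.argmax(row[20:])+.5,end=" | ")
for v in (200,204,208): print(v,g[v,240:270].astype(int))
A=to_world(w,[[254,154.5],[253.7,210]],.058)[:,:2];print(A.round(4),np.degrees(np.arctan2(*(A[0]-A[1])[::-1])))
s=pickle.load(open("w3.pkl","rb"))[1]
p=s["pixels"][175:270,105:165]; cv2.imwrite("pics/t3.png",cv2.resize(p,(480,760),interpolation=2)[:600,:,::-1])
E
```

```text
158 244.5 261.5 | 164 244.5 261.5 | 170 244.5 261.5 | 176 244.5 261.5 | 182 244.5 261.5 | 188 244.5 261.5 | 194 244.5 261.5 | 200 [102 104 103  99  96 118 134 137 134 133 135 136 135 135 135 135 135 136
 138 138 136 118  99  95  96  98 103 105 105 105]
204 [101 103 103  99  96 120 133 136 134 133 135 135 134 134 135 135 135 136
 138 137 136 116  97  95  96  99 101 105 106 105]
208 [ 85  78  72  68  67 109 132 136 134 134 135 135 135 134 136 135 135 135
 137 138 136 110  79  69  68  72  79  89  95  99]
[[0.4757 0.3606]
 [0.5251 0.3621]] -178.23685158692513
```

Emit:
step_arm --pt "-0.15 0.1 3 0 0 0 0" --pt "0 0 3 0 0 0 0" --pt "0 0 3 0 0 0 0" --pt "0 0 2 0 0 0 0" --pt "0 0 1.5 0 0 0 0" --pt "0 0 0 0 0 0 0" --pt "0 0 0 0 0 0 0"

```text
clock: 16.0
tool_pos: [0.435, -0.0711, 0.0637]
eef_rot: [0.55, 0.835, -0.0, -0.001]
contact_force: [-0.1, -0.4, 0.3]
opening: 0.496
finger_force: 0.0
```

Emit:
step_arm --pt "0 0 0.05 0 0 0 0.5" --pt "0 0 0 0 0 0 1" --pt "0 0 0 0 0 0 1" --pt "0 0 0 0 0 0 1" --pt "0 0 0 0 0 0 1"

```text
clock: 16.62
tool_pos: [0.4347, -0.0709, 0.0629]
eef_rot: [0.549, 0.835, -0.0, -0.001]
contact_force: [-0.1, 1.6, 1.3]
opening: 0.144
finger_force: 59.9
```

Emit:
step_arm --pt "0 0 -0.5 0 0 0 1" --pt "0 0 -1 0 0 0 1" --pt "0 0 -2 0 0 0 1" --pt "0 0 -3 0 0 0 1" --pt "0 0 -3 0 0 0 1" --pt "0 0 -2.5 0 0 0 1" --pt "0 0 -1 0 0 0 1" --pt "0 0 0 0 0 0 1"

```text
clock: 17.62
tool_pos: [0.4351, -0.0712, 0.1932]
eef_rot: [0.55, 0.835, -0.0, -0.001]
contact_force: [0.9, -0.3, -1.1]
opening: 0.14
finger_force: 59.9
```

```bash
python3 - <<'E'
from plant import r; from go import *
st=r.get_state(); go(st,*grip((.580,.3635,182.),.080)[:2],.14,182)
E
```

```text
t 17.62 pos [ 0.4351 -0.0712  0.1932] shift now-axes cm [37.09 23.06  5.33] turn deg [ -0.   -0.1 -68.7] shift goal-axes [-8.   42.94  5.32]
```

Emit:
step_arm --pt "1.5 0.9 0 0 0 0 1" --pt "3 1.9 0 0 0 0 1" --pt "3.4 2.1 0 0 0 0 1" --pt "3.4 2.1 0 0 0 0 1" --pt "3.4 2.1 0 0 0 0 1" --pt "3.4 2.1 0 0 0 0 1" --pt "3.4 2.1 0 0 0 0 1" --pt "3.4 2.1 0 0 0 0 1"

```text
clock: 18.62
tool_pos: [0.4772, 0.2195, 0.1914]
eef_rot: [0.55, 0.835, -0.002, -0.002]
contact_force: [0.7, 0.3, -1.4]
opening: 0.143
finger_force: 59.9
```

Emit:
step_arm --pt "3.4 2.1 0 0 0 0 1" --pt "3.4 2.1 0 0 0 0 1" --pt "3 1.9 0 0 0 0 1" --pt "1.5 1.1 0 0 0 0 1" --pt "0.9 0.6 0 0 0 0 1" --pt "0 0 0 0 0 -4 1" --pt "0 0 0 0 0 -8 1" --pt "0 0 0 0 0 -8 1"

```text
clock: 19.62
tool_pos: [0.5008, 0.3602, 0.1918]
eef_rot: [0.394, 0.919, -0.002, -0.001]
contact_force: [-0.2, -0.6, -0.8]
opening: 0.147
finger_force: 59.9
```

Emit:
step_arm --pt "0 0 0 0 0 -8 1" --pt "0 0 0 0 0 -8 1" --pt "0 0 0 0 0 -8 1" --pt "0 0 0 0 0 -8 1" --pt "0 0 0 0 0 -8 1" --pt "0 0 0 0 0 -6 1" --pt "0 0 0 0 0 -2.7 1" --pt "0 0 0 0 0 0 1"

```text
clock: 20.62
tool_pos: [0.5011, 0.3607, 0.1923]
eef_rot: [-0.017, 1.0, -0.0, -0.002]
contact_force: [0.2, -0.5, -1.5]
opening: 0.147
finger_force: 59.9
```

```bash
python3 - <<'E'
from plant import r; from go import *; import cv2,pickle
w=r.snapshot("scene");t=r.snapshot("top");pickle.dump((w,t),open("p2.pkl","wb"))
st=r.get_state(); go(st,*grip((.580,.3635,182.),.080)[:2],.079,182)
a=cv2.resize(w["pixels"][150:350,270:470],(400,400)); b=cv2.resize(t["pixels"][150:280,90:200],(338,400),interpolation=2); cv2.imwrite("pics/p2.png",np.hstack([a,b])[:,:,::-1])
E
```

```text
t 20.73 pos [0.5011 0.3612 0.1926] shift now-axes cm [ 0.07 -0.04 11.36] turn deg [ 0.  -0.1 -0. ] shift goal-axes [ 0.1  -0.04 11.36]
```

View pics/p2.png

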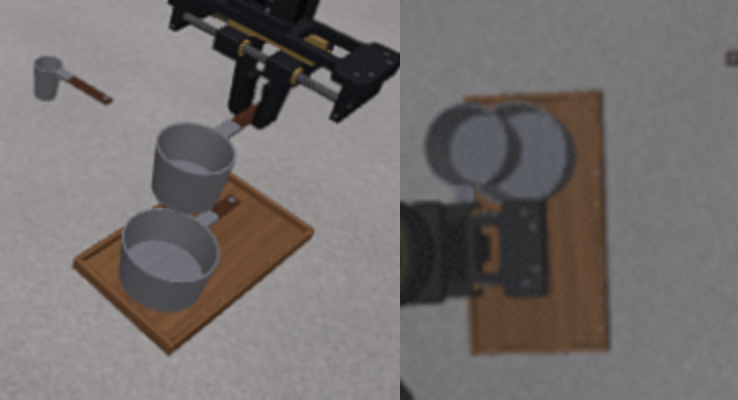

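The half cup is held level above cup_one, at (193,165) over (168,255) in the scene crop. I'll lower it now.

Emit:
step_arm --pt "0.1 0 1 0 0 0 1" --pt "0 0 2.5 0 0 0 1" --pt "0 0 2.5 0 0 0 1" --pt "0 0 2 0 0 0 1" --pt "0 0 1.5 0 0 0 1" --pt "0 0 1 0 0 0 1" --pt "0 0 0.4 0 0 0 1" --pt "0 0 0 0 0 0 1"

```text
clock: 21.72
tool_pos: [0.5, 0.3616, 0.084]
eef_rot: [-0.018, 1.0, 0.0, -0.001]
contact_force: [-0.1, -0.1, -1.4]
opening: 0.143
finger_force: 59.9
```

Emit:
step_arm --pt "0 0 0.2 0 0 0 1" --pt "0 0 0.15 0 0 0 1" --pt "0 0 0 0 0 0 1" --pt "0 0 0 0 0 0 1"

```text
clock: 22.22
tool_pos: [0.5, 0.3616, 0.0805]
eef_rot: [-0.018, 1.0, 0.0, -0.001]
contact_force: [-0.1, -0.4, -0.6]
opening: 0.144
finger_force: 59.9
```

Emit:
step_arm --pt "0 0 0.1 0 0 0 1" --pt "0 0 0 0 0 0 1" --pt "0 0 0 0 0 0 1"

```text
clock: 22.6
tool_pos: [0.4998, 0.3616, 0.0794]
eef_rot: [-0.018, 1.0, 0.0, -0.001]
contact_force: [-1.7, 0.6, 0.6]
opening: 0.146
finger_force: 59.9
```

Emit:
step_arm --pt "0 0 0.05 0 0 0 1" --pt "0 0 0 0 0 0 1" --pt "0 0 0 0 0 0 1"

```text
clock: 22.98
tool_pos: [0.4996, 0.3616, 0.079]
eef_rot: [-0.018, 1.0, 0.0, -0.001]
contact_force: [-2.2, -0.1, 2.4]
opening: 0.143
finger_force: 59.9
```

Contact. Release, lift and go on to the quarter cup.

Emit:
step_arm --pt "0 0 0 0 0 0 0.5" --pt "0 0 0 0 0 0 0.2" --pt "0 0 0 0 0 0 0.2" --pt "0 0 -1 0 0 0 0.1" --pt "0 0 -3 0 0 0 0" --pt "0 0 -4 0 0 0 0" --pt "0 0 -3 0 0 0 0" --pt "0 0 0 0 0 0 0"

```text
clock: 23.98
tool_pos: [0.5015, 0.3626, 0.192]
eef_rot: [-0.017, 1.0, 0.002, 0.001]
contact_force: [-1.0, 0.4, 0.6]
opening: 0.502
finger_force: 0.0
```

```bash
python3 - <<'E'
from plant import r; from go import *; import cv2,pickle
w=r.snapshot("wrist"); pickle.dump(w,open("w4.pkl","wb")); cv2.imwrite("pics/w4.png",w["pixels"][100:340,120:400,::-1])
st=r.get_state(); go(st,*grip("quarter",.080)[:2],.18,89.3)
E
```

```text
t 24.02 pos [0.5007 0.3617 0.1902] shift now-axes cm [-15.63 -21.49   0.98] turn deg [ 0.1 -0.1 92.7] shift goal-axes [-20.72  16.63   1.02]
```

View pics/w4.png

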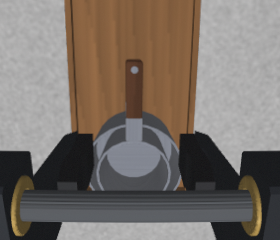

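The half cup is nested in cup_one, its handle directly over the lower one; tip at (134,62) in the crop.

Emit:
step_arm --pt "-2.2 -3.1 0 0 0 0 0" --pt "-2.2 -3.1 0 0 0 0 0" --pt "-2.2 -3.1 0 0 0 0 0" --pt "-2.2 -3.1 0 0 0 0 0" --pt "-2.2 -3.1 0 0 0 0 0" --pt "-2.2 -3.1 0 0 0 0 0" --pt "-2.4 -2.9 0 0 0 0 0" --pt "0 0 0 0 0 9.3 0"

```text
clock: 25.02
tool_pos: [0.6651, 0.1466, 0.1862]
eef_rot: [0.069, 0.998, -0.002, -0.002]
contact_force: [-0.1, 0.2, -0.1]
opening: 0.504
finger_force: 0.0
```

Emit:
step_arm --pt "0 0 0 0 0 9.3 0" --pt "0 0 0 0 0 9.3 0" --pt "0 0 0 0 0 9.3 0" --pt "0 0 0 0 0 9.3 0" --pt "0 0 0 0 0 9.3 0" --pt "0 0 0 0 0 9.3 0" --pt "0 0 0 0 0 9.3 0" --pt "0 0 0 0 0 9.3 0"

```text
clock: 26.02
tool_pos: [0.6627, 0.1517, 0.1868]
eef_rot: [0.656, 0.755, -0.002, -0.002]
contact_force: [-0.4, 0.1, 0.1]
opening: 0.498
finger_force: 0.0
```

Emit:
step_arm --pt "0 0 0 0 0 9 0" --pt "0 0 0 0 0 0 0" --pt "0 0 0 0 0 0 0"

```text
clock: 26.4
tool_pos: [0.6632, 0.1519, 0.1876]
eef_rot: [0.71, 0.704, -0.001, -0.001]
contact_force: [-0.3, -0.4, -0.7]
opening: 0.503
finger_force: 0.0
```

```bash
python3 - <<'E'
from plant import r; from go import *; import cv2,pickle
w=r.snapshot("wrist"); pickle.dump(w,open("w5.pkl","wb")); cv2.imwrite("pics/w5.png",w["pixels"][100:340,120:400,::-1])
st=r.get_state(); go(st,*grip("quarter",.080)[:2],.062,89.3)
E
```

```text
t 26.45 pos [0.6633 0.1519 0.1878] shift now-axes cm [ 0.06  0.15 12.58] turn deg [-0.2 -0.   0.1] shift goal-axes [ 0.06  0.11 12.58]
```

View pics/w5.png

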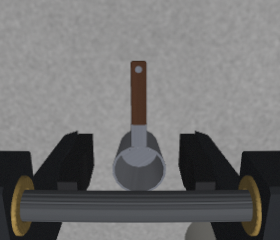

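The quarter cup's handle tip is at (138,61) in the crop, and the handle lies straight along the tool.

```bash
python3 - <<'E'
from h import *
w=pickle.load(open("w5.pkl","rb"))
A=to_world(w,[[258.5,161],[258.5,240]],.052)[:,:2]; print(A.round(4),np.degrees(np.arctan2(*(A[0]-A[1])[::-1])))
w=pickle.load(open("w4.pkl","rb"))
A=to_world(w,[[254.3,160],[254,225]],.068)[:,:2]; print(A.round(4),np.degrees(np.arctan2(*(A[0]-A[1])[::-1])))
E
```

```text
[[0.6648 0.1762]
 [0.6644 0.1027]] 89.67785789285276
[[0.474  0.3608]
 [0.5309 0.3625]] -178.274367247551
```

Emit:
step_arm --pt "0 0.1 3 0 0 0 0" --pt "0 0 3 0 0 0 0" --pt "0 0 3 0 0 0 0" --pt "0 0 2 0 0 0 0" --pt "0 0 1.6 0 0 0 0" --pt "0 0 0 0 0 0 0" --pt "0 0 0 0 0 0 0"

```text
clock: 27.32
tool_pos: [0.6651, 0.1522, 0.0633]
eef_rot: [0.711, 0.703, 0.0, -0.001]
contact_force: [-0.2, 0.1, 0.8]
opening: 0.497
finger_force: 0.0
```

Emit:
step_arm --pt "0 0 0 0 0 0 0.5" --pt "0 0 0 0 0 0 1" --pt "0 0 0 0 0 0 1" --pt "0 0 0 0 0 0 1" --pt "0 0 0 0 0 0 1"

```text
clock: 27.95
tool_pos: [0.6644, 0.1523, 0.0625]
eef_rot: [0.711, 0.703, -0.0, -0.001]
contact_force: [0.1, -0.7, 1.2]
opening: 0.145
finger_force: 60.0
```

Emit:
step_arm --pt "0 0 -0.5 0 0 0 1" --pt "0 0 -1 0 0 0 1" --pt "0 0 -2 0 0 0 1" --pt "0 0 -3 0 0 0 1" --pt "0 0 -3 0 0 0 1" --pt "0 0 -2.5 0 0 0 1" --pt "0 0 -1 0 0 0 1" --pt "0 0 0 0 0 0 1"

```text
clock: 28.95
tool_pos: [0.665, 0.1521, 0.1934]
eef_rot: [0.711, 0.703, 0.0, -0.001]
contact_force: [-0.1, -0.1, -0.0]
opening: 0.147
finger_force: 60.0
```

```bash
python3 - <<'E'
from plant import r; from go import *
st=r.get_state(); go(st,*grip((.5795,.3635,182.),.080)[:2],.14,182)
E
```

```text
t 28.95 pos [0.665  0.1521 0.1934] shift now-axes cm [ 20.66 -16.78   5.37] turn deg [  0.   -0.1 -92.7] shift goal-axes [15.8  21.43  5.34]
```

Emit:
step_arm --pt "1.5 -1.2 0 0 0 0 1" --pt "3 -2.4 0 0 0 0 1" --pt "3 -2.4 0 0 0 0 1" --pt "3 -2.4 0 0 0 0 1" --pt "3 -2.4 0 0 0 0 1" --pt "3 -2.4 0 0 0 0 1" --pt "2.5 -2.1 0 0 0 0 1" --pt "1.7 -1.5 0 0 0 0 1"

```text
clock: 29.95
tool_pos: [0.4955, 0.3635, 0.1916]
eef_rot: [0.71, 0.704, -0.002, -0.002]
contact_force: [0.1, 0.8, -0.0]
opening: 0.144
finger_force: 60.0
```

Emit:
step_arm --pt "0 0 0 0 0 -4 1" --pt "0 0 0 0 0 -8 1" --pt "0 0 0 0 0 -8 1" --pt "0 0 0 0 0 -8 1" --pt "0 0 0 0 0 -8 1" --pt "0 0 0 0 0 -8 1" --pt "0 0 0 0 0 -8 1" --pt "0 0 0 0 0 -8 1"

```text
clock: 30.95
tool_pos: [0.4969, 0.3617, 0.1917]
eef_rot: [0.261, 0.965, -0.001, -0.002]
contact_force: [0.1, 0.8, 0.5]
opening: 0.146
finger_force: 60.0
```

Emit:
step_arm --pt "0 0 0 0 0 -8 1" --pt "0 0 0 0 0 -8 1" --pt "0 0 0 0 0 -8 1" --pt "0 0 0 0 0 -6 1" --pt "0 0 0 0 0 -2.7 1" --pt "0 0 0 0 0 0 1" --pt "0 0 0 0 0 0 1"

```text
clock: 31.82
tool_pos: [0.4987, 0.3612, 0.1926]
eef_rot: [-0.017, 1.0, 0.0, -0.001]
contact_force: [-0.1, -0.6, -1.4]
opening: 0.142
finger_force: 60.0
```

```bash
python3 - <<'E'
from plant import r; from go import *; import cv2,pickle
w=r.snapshot("scene");t=r.snapshot("top");pickle.dump((w,t),open("p3.pkl","wb"))
st=r.get_state(); go(st,*grip((.5795,.3635,182.),.080)[:2],.0885,182)
a=cv2.resize(w["pixels"][150:350,270:470],(400,400)); b=cv2.resize(t["pixels"][150:280,90:200],(338,400),interpolation=2); cv2.imwrite("pics/p3.png",np.hstack([a,b])[:,:,::-1])
E
```

```text
t 31.93 pos [0.4989 0.3611 0.1928] shift now-axes cm [-0.08 -0.04 10.43] turn deg [ 0.  -0.1 -0. ] shift goal-axes [-0.06 -0.04 10.43]
```

View pics/p3.png

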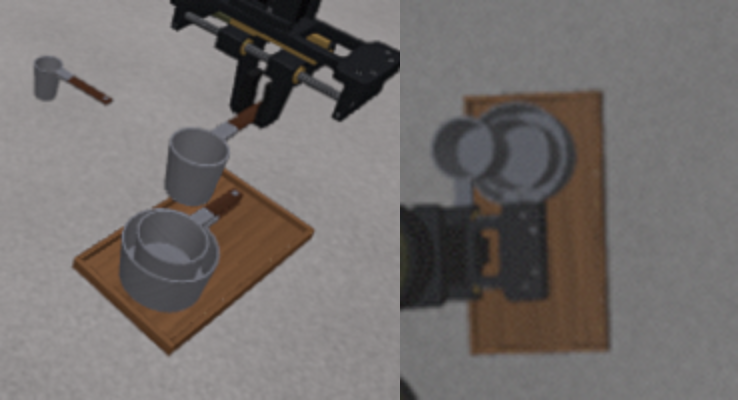

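The quarter cup is held upright above the nest (197,165). The half cup sits centred in cup_one.

```bash
python3 - <<'E'
from h import *
w,t=pickle.load(open("p3.pkl","rb"))
f=lambda x,y:[90+(x-400)/3.073-.3,150+y/3.077-.3]
print(to_world(t,[f(464.5,147.5)],.182),to_world(t,[f(520,152)],.06))
g=cv2.resize(t["pixels"][165:220,95:155],(600,550),interpolation=2); cv2.imwrite("pics/p3b.png",g[:,:,::-1])
E
```

```text
[[0.57963649 0.36360906 0.182     ]] [[0.58224761 0.36009919 0.06      ]]
```

View pics/p3b.png

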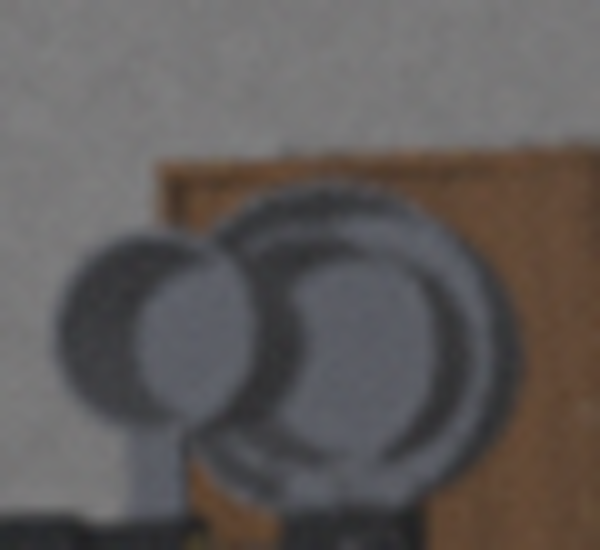

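Emit:
step_arm --pt "-0.05 0 1 0 0 0 1" --pt "0 0 2.5 0 0 0 1" --pt "0 0 2.5 0 0 0 1" --pt "0 0 1.5 0 0 0 1" --pt "0 0 1 0 0 0 1" --pt "0 0 0.8 0 0 0 1" --pt "0 0 0.5 0 0 0 1" --pt "0 0 0 0 0 0 1"

```text
clock: 32.92
tool_pos: [0.4994, 0.3611, 0.0949]
eef_rot: [-0.018, 1.0, 0.0, -0.001]
contact_force: [0.3, 0.3, -0.0]
opening: 0.145
finger_force: 60.0
```

Emit:
step_arm --pt "0 0 0.2 0 0 0 1" --pt "0 0 0.15 0 0 0 1" --pt "0 0 0 0 0 0 1" --pt "0 0 0 0 0 0 1"

```text
clock: 33.42
tool_pos: [0.4994, 0.3611, 0.0915]
eef_rot: [-0.018, 1.0, 0.0, -0.001]
contact_force: [-0.6, -0.4, -0.9]
opening: 0.144
finger_force: 60.0
```

Emit:
step_arm --pt "0 0 0.1 0 0 0 1" --pt "0 0 0 0 0 0 1" --pt "0 0 0 0 0 0 1"

```text
clock: 33.8
tool_pos: [0.4993, 0.3611, 0.0903]
eef_rot: [-0.018, 1.0, 0.0, -0.001]
contact_force: [-0.1, -0.0, -0.4]
opening: 0.143
finger_force: 60.0
```

Emit:
step_arm --pt "0 0 0.1 0 0 0 1" --pt "0 0 0 0 0 0 1" --pt "0 0 0 0 0 0 1"

```text
clock: 34.17
tool_pos: [0.4994, 0.3611, 0.0894]
eef_rot: [-0.018, 1.0, 0.0, -0.001]
contact_force: [-0.1, 0.0, -0.2]
opening: 0.141
finger_force: 60.0
```

Emit:
step_arm --pt "0 0 0.06 0 0 0 1" --pt "0 0 0 0 0 0 1" --pt "0 0 0 0 0 0 1"

```text
clock: 34.55
tool_pos: [0.4993, 0.3611, 0.0888]
eef_rot: [-0.018, 1.0, 0.0, -0.001]
contact_force: [-0.6, 0.0, -0.0]
opening: 0.146
finger_force: 60.0
```

Emit:
step_arm --pt "0 0 0.06 0 0 0 1" --pt "0 0 0 0 0 0 1" --pt "0 0 0 0 0 0 1"

```text
clock: 34.92
tool_pos: [0.4991, 0.3612, 0.0883]
eef_rot: [-0.018, 1.0, 0.0, -0.001]
contact_force: [-1.9, -0.5, 1.6]
opening: 0.145
finger_force: 60.0
```

Emit:
step_arm --pt "0 0 0.03 0 0 0 1" --pt "0 0 0 0 0 0 1" --pt "0 0 0 0 0 0 1"

```text
clock: 35.3
tool_pos: [0.499, 0.3612, 0.0879]
eef_rot: [-0.018, 1.0, 0.0, -0.001]
contact_force: [-2.8, -0.5, 2.9]
opening: 0.143
finger_force: 60.0
```

Emit:
step_arm --pt "0 0 0 0 0 0 0.5" --pt "0 0 0 0 0 0 0.2" --pt "0 0 0 0 0 0 0.2" --pt "0 0 -1 0 0 0 0.1" --pt "0 0 -3 0 0 0 0" --pt "0 0 -4 0 0 0 0" --pt "0 0 -2 0 0 0 0" --pt "0 0 0 0 0 0 0"

```text
clock: 36.3
tool_pos: [0.5006, 0.3618, 0.19]
eef_rot: [-0.017, 1.0, 0.002, 0.001]
contact_force: [-0.7, 1.0, -0.2]
opening: 0.498
finger_force: 0.0
```

```bash
python3 - <<'E'
from plant import r; from go import *; import cv2,pickle
w=r.snapshot("wrist"); pickle.dump(w,open("w6.pkl","wb")); cv2.imwrite("pics/w6.png",cv2.resize(w["pixels"][100:340,120:400,::-1],None,fx=2,fy=2))
st=r.get_state(); go(st,*grip("eighth",.080)[:2],.18,96.2)
E
```

```text
t 36.35 pos [0.4999 0.3611 0.1885] shift now-axes cm [  4.04 -22.19   0.83] turn deg [ 0.  -0.1 85.8] shift goal-axes [-21.83  -5.65   0.85]
```

View pics/w6.png

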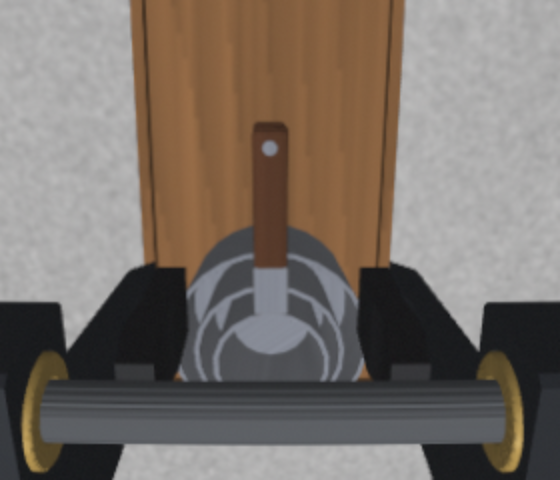

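All three cups are nested concentrically with their handles stacked; the upper tip is at (270,126). Next is the eighth cup.

Emit:
step_arm --pt "0.7 -3.7 0 0 0 0 0" --pt "0.7 -3.7 0 0 0 0 0" --pt "0.7 -3.7 0 0 0 0 0" --pt "0.7 -3.7 0 0 0 0 0" --pt "0.7 -3.7 0 0 0 0 0" --pt "0.5 -3.7 0 0 0 0 0" --pt "0 0 0 0 0 8.6 0" --pt "0 0 0 0 0 8.6 0"

```text
clock: 37.35
tool_pos: [0.4668, 0.1367, 0.1868]
eef_rot: [0.135, 0.991, -0.0, -0.002]
contact_force: [0.2, 0.2, -0.8]
opening: 0.499
finger_force: 0.0
```

Emit:
step_arm --pt "0 0 0 0 0 8.6 0" --pt "0 0 0 0 0 8.6 0" --pt "0 0 0 0 0 8.6 0" --pt "0 0 0 0 0 8.6 0" --pt "0 0 0 0 0 8.6 0" --pt "0 0 0 0 0 8.6 0" --pt "0 0 0 0 0 8.6 0" --pt "0 0 0 0 0 8.4 0"

```text
clock: 38.35
tool_pos: [0.4667, 0.1374, 0.1868]
eef_rot: [0.669, 0.743, -0.002, -0.001]
contact_force: [-0.4, -0.3, 0.4]
opening: 0.5
finger_force: 0.0
```

Emit:
step_arm --pt "0 0 0 0 0 0 0" --pt "0 0 0 0 0 0 0"

```text
clock: 38.6
tool_pos: [0.4671, 0.1377, 0.1873]
eef_rot: [0.667, 0.745, -0.001, -0.001]
contact_force: [-0.7, 0.8, -0.5]
opening: 0.501
finger_force: 0.0
```

```bash
python3 - <<'E'
from plant import r; from go import *; import cv2,pickle
from h import *
w=r.snapshot("wrist"); pickle.dump(w,open("w7.pkl","wb"))
hsv=cv2.cvtColor(w["pixels"],cv2.COLOR_RGB2HSV); m=((hsv[...,0]<20)&(hsv[...,1]>70)).astype(np.uint8); m[:120]=0;m[235:]=0;m[:,:200]=0;m[:,310:]=0
ys,xs=np.nonzero(m); print(ys.min(),ys.max(),[xs[ys==v].mean().round(1) for v in(ys.min()+3,ys.max()-3)])
c=[xs[ys==v].mean() for v in(ys.min()+3,ys.max()-3)]
A=to_world(w,[[c[0],ys.min()-.5],[c[1],ys.max()]],.052)[:,:2]; print(A.round(4),np.degrees(np.arctan2(*(A[0]-A[1])[::-1])))
q=pickle.load(open("w6.pkl","rb")); A=to_world(q,[[255,161.5],[255,230]],.078)[:,:2]; print(A.round(4),np.degrees(np.arctan2(*(A[0]-A[1])[::-1])))
st=r.get_state(); go(st,*grip("eighth",.080)[:2],.062,96.2)
E
```

```text
162 231 [np.float64(255.0), np.float64(255.5)]
[[0.4628 0.1613]
 [0.4704 0.0977]] 96.79706529317097
[[0.4719 0.3604]
 [0.5294 0.3625]] -177.9738417848712
t 38.65 pos [0.4672 0.1376 0.1875] shift now-axes cm [ 0.02  0.05 12.55] turn deg [-0.2 -0.   0.1] shift goal-axes [3.000e-02 1.000e-02 1.255e+01]
```

Emit:
step_arm --pt "0 -0.1 3 0 0 0 0" --pt "0 0 3 0 0 0 0" --pt "0 0 3 0 0 0 0" --pt "0 0 2 0 0 0 0" --pt "0 0 1.5 0 0 0 0" --pt "0 0 0 0 0 0 0" --pt "0 0 0 0 0 0 0"

```text
clock: 39.52
tool_pos: [0.4665, 0.1378, 0.0633]
eef_rot: [0.668, 0.744, -0.0, -0.001]
contact_force: [0.1, 0.2, -0.0]
opening: 0.501
finger_force: 0.0
```

Emit:
step_arm --pt "0 0 0 0 0 0 0.5" --pt "0 0 0 0 0 0 1" --pt "0 0 0 0 0 0 1" --pt "0 0 0 0 0 0 1" --pt "0 0 0 0 0 0 1"

```text
clock: 40.15
tool_pos: [0.4662, 0.1379, 0.0629]
eef_rot: [0.668, 0.745, -0.0, -0.001]
contact_force: [-0.3, -0.1, 0.7]
opening: 0.145
finger_force: 60.0
```

Emit:
step_arm --pt "0 0 -0.5 0 0 0 1" --pt "0 0 -1 0 0 0 1" --pt "0 0 -2 0 0 0 1" --pt "0 0 -3 0 0 0 1" --pt "0 0 -3 0 0 0 1" --pt "0 0 -2.5 0 0 0 1" --pt "0 0 -1 0 0 0 1" --pt "0 0 0 0 0 0 1"

```text
clock: 41.15
tool_pos: [0.4666, 0.1377, 0.1933]
eef_rot: [0.668, 0.744, -0.0, -0.001]
contact_force: [-0.8, 0.7, -0.8]
opening: 0.146
finger_force: 60.0
```

```bash
python3 - <<'E'
from plant import r; from go import *
st=r.get_state(); go(st,.499,.361,.14,182)
E
```

```text
t 41.15 pos [0.4666 0.1377 0.1933] shift now-axes cm [21.84  5.65  5.34] turn deg [ -0.   -0.1 -85.8] shift goal-axes [-4.02 22.2   5.33]
```

Emit:
step_arm --pt "1.5 0.4 0 0 0 0 1" --pt "3.2 0.8 0 0 0 0 1" --pt "3.5 0.9 0 0 0 0 1" --pt "3.5 0.9 0 0 0 0 1" --pt "3.5 0.9 0 0 0 0 1" --pt "3.5 0.9 0 0 0 0 1" --pt "2.1 0.6 0 0 0 0 1" --pt "1 0.2 0 0 0 0 1"

```text
clock: 42.15
tool_pos: [0.4973, 0.3629, 0.1914]
eef_rot: [0.667, 0.745, -0.001, -0.002]
contact_force: [-0.0, -0.6, 0.0]
opening: 0.145
finger_force: 60.0
```

Emit:
step_arm --pt "0 0 0 0 0 -4 1" --pt "0 0 0 0 0 -8 1" --pt "0 0 0 0 0 -8 1" --pt "0 0 0 0 0 -8 1" --pt "0 0 0 0 0 -8 1" --pt "0 0 0 0 0 -8 1" --pt "0 0 0 0 0 -8 1" --pt "0 0 0 0 0 -8 1"

```text
clock: 43.15
tool_pos: [0.4981, 0.3597, 0.192]
eef_rot: [0.204, 0.979, -0.001, -0.002]
contact_force: [0.0, -0.1, -1.2]
opening: 0.141
finger_force: 60.0
```

Emit:
step_arm --pt "0 0 0 0 0 -8 1" --pt "0 0 0 0 0 -8 1" --pt "0 0 0 0 0 -6 1" --pt "0 0 0 0 0 -3.8 1" --pt "0 0 0 0 0 0 1" --pt "0 0 0 0 0 0 1" --pt "0 0 0 0 0 0 1"

```text
clock: 44.02
tool_pos: [0.4984, 0.3604, 0.1927]
eef_rot: [-0.017, 1.0, 0.0, -0.001]
contact_force: [-0.4, -0.6, -0.5]
opening: 0.144
finger_force: 60.0
```

```bash
python3 - <<'E'
from plant import r; from go import *; import cv2,pickle
w=r.snapshot("scene");t=r.snapshot("top");pickle.dump((w,t),open("p4.pkl","wb"))
st=r.get_state(); go(st,.499,.3612,.099,182)
a=cv2.resize(w["pixels"][150:350,270:470],(400,400)); b=cv2.resize(t["pixels"][165:220,95:150],(400,400),interpolation=2); cv2.imwrite("pics/p4.png",np.hstack([a,b])[:,:,::-1])
E
```

```text
t 44.12 pos [0.4985 0.3604 0.1928] shift now-axes cm [-0.08  0.07  9.38] turn deg [ 0.  -0.1  0. ] shift goal-axes [-0.06  0.07  9.38]
```

View pics/p4.png

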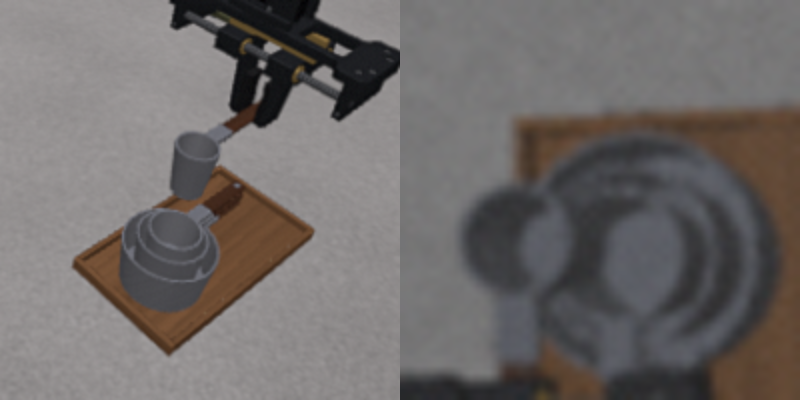

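The eighth cup is held upright over the three-cup nest at (194,165). Lowering.

Emit:
step_arm --pt "-0.05 0.07 1 0 0 0 1" --pt "0 0 2.5 0 0 0 1" --pt "0 0 2 0 0 0 1" --pt "0 0 1.3 0 0 0 1" --pt "0 0 1 0 0 0 1" --pt "0 0 0.7 0 0 0 1" --pt "0 0 0.4 0 0 0 1" --pt "0 0 0 0 0 0 1"

```text
clock: 45.12
tool_pos: [0.4988, 0.3613, 0.1039]
eef_rot: [-0.018, 1.0, 0.0, -0.001]
contact_force: [0.6, -0.2, -0.3]
opening: 0.144
finger_force: 60.0
```

Emit:
step_arm --pt "0 0 0.15 0 0 0 1" --pt "0 0 0.1 0 0 0 1" --pt "0 0 0 0 0 0 1" --pt "0 0 0 0 0 0 1"

```text
clock: 45.62
tool_pos: [0.4988, 0.3612, 0.1015]
eef_rot: [-0.018, 1.0, 0.0, -0.001]
contact_force: [0.1, 0.0, -0.5]
opening: 0.143
finger_force: 60.0
```

Emit:
step_arm --pt "0 0 0.1 0 0 0 1" --pt "0 0 0 0 0 0 1" --pt "0 0 0 0 0 0 1"

```text
clock: 46.0
tool_pos: [0.4988, 0.3612, 0.1003]
eef_rot: [-0.018, 1.0, 0.0, -0.001]
contact_force: [0.2, 0.2, -0.2]
opening: 0.143
finger_force: 60.0
```

Emit:
step_arm --pt "0 0 0.1 0 0 0 1" --pt "0 0 0 0 0 0 1" --pt "0 0 0 0 0 0 1"

```text
clock: 46.38
tool_pos: [0.4988, 0.3612, 0.0994]
eef_rot: [-0.018, 1.0, 0.0, -0.001]
contact_force: [0.6, -0.2, 0.4]
opening: 0.147
finger_force: 60.0
```

Emit:
step_arm --pt "0 0 0.05 0 0 0 1" --pt "0 0 0 0 0 0 1" --pt "0 0 0 0 0 0 1"

```text
clock: 46.75
tool_pos: [0.4986, 0.3612, 0.0989]
eef_rot: [-0.018, 1.0, 0.0, -0.001]
contact_force: [-0.6, -0.6, 1.2]
opening: 0.146
finger_force: 60.0
```

Emit:
step_arm --pt "0 0 0.04 0 0 0 1" --pt "0 0 0 0 0 0 1" --pt "0 0 0 0 0 0 1"

```text
clock: 47.12
tool_pos: [0.4985, 0.3613, 0.0985]
eef_rot: [-0.018, 1.0, 0.0, -0.001]
contact_force: [-1.4, -0.0, 2.9]
opening: 0.146
finger_force: 60.0
```

Emit:
step_arm --pt "0 0 0 0 0 0 0.5" --pt "0 0 0 0 0 0 0.2" --pt "0 0 0 0 0 0 0.2" --pt "0 0 -1 0 0 0 0.1" --pt "0 0 -3 0 0 0 0" --pt "0 0 -4 0 0 0 0" --pt "0 0 -4 0 0 0 0" --pt "0 0 0 0 0 0 0"

```text
clock: 48.12
tool_pos: [0.5007, 0.3627, 0.2225]
eef_rot: [-0.017, 1.0, 0.003, 0.002]
contact_force: [0.2, -0.6, 0.0]
opening: 0.498
finger_force: 0.0
```

Emit:
step_arm --pt "3 -3 0 0 0 0 0" --pt "3 -3 0 0 0 0 0" --pt "3 -3 0 0 0 0 0" --pt "0 -3 0 0 0 0 0" --pt "0 -3 0 0 0 0 0" --pt "0 0 0 0 0 0 0" --pt "0 0 0 0 0 0 0"

```text
clock: 49.0
tool_pos: [0.4144, 0.2092, 0.2185]
eef_rot: [-0.018, 1.0, 0.001, -0.001]
contact_force: [1.1, 0.1, 0.4]
opening: 0.504
finger_force: 0.0
```

```bash
python3 - <<'E'
from plant import r; import cv2, numpy as np
w=r.snapshot("scene");t=r.snapshot("top")
a=cv2.resize(w["pixels"][200:340,290:450],(457,400),interpolation=2); b=cv2.resize(t["pixels"][170:275,95:180],(324,400),interpolation=2); cv2.imwrite("pics/p5.png",np.hstack([a,b])[:,:,::-1])
E
```

```text
(no output)
```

View pics/p5.png

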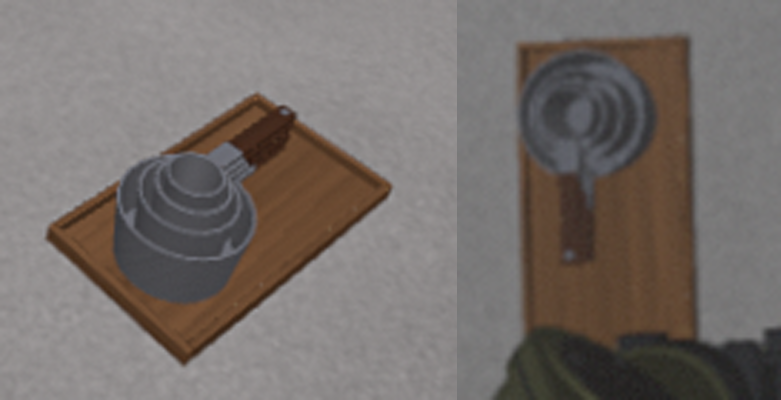

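The four cups are nested upright at (185,225) in the scene crop, with their handles stacked along the tray, and the arm is clear. Handing in.

```bash
python3 -c "
from plant import r; print(r.finish_job())"
```

```text
the job is handed in; nothing more can be done
None
```

The job is handed in: the last pictures show all four cups nested upright in the tray, handles stacked along its length; the arm was at rest clear of everything, and I did not move the mug, jar or canister.

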